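# Push the loaded tray home and shut the shielded test box

### The job

Get the shielded test box ready for a measurement: with the fingertips push the tray that sticks out of it, with the module lying in it, fully home against the back of the box, then push the box's hinged lid all the way shut without slamming it. Only push: do not lift the tray or the module and do not open the lid further. Leave the other things on the bench where they are.

Things in the scene. Friction and masses are not known exactly. Their poses are not given: they have to be found in the camera images.
- test_box: aluminium box screwed to the bench, 170 long (x) x 122 wide x 72 high (mm, as all below), front and top open. Origin: centre of its underside, on the bench; x runs from its open front, facing the robot, to its closed back, z up. Walls 8 thick: channel 106 wide, back wall's inner face at x = +77. Placed and turned anew each time
- sill (a point): middle of the front edge of the box's floor, on its upper side: x = -145, z = +8 in the box frame; axes of the box. The 8 thick floor goes on in front of the box (front at x = -85) as a sill to here, with a rail 8 wide, 18 high over the bench, along each side
- tray: black plastic open tray, loose, 150 long (x) x 100 wide, walls 30 high, 0.18 to 0.35 kg, on the box's floor (8 over the bench), axes along the box's. Guided by the channel, it slides in along the box's +x with about 1 to 3 N. Origin: centre of its underside; fully home it is at x = +2 in the box frame, tray touching the back wall; it starts 40 to 80 short of that
- tray_front (a point): middle of the outer face of the tray's front plate, at x = -75, z = +22 in the tray frame; axes of the tray. The plate is 100 wide and reaches 45 above the tray's underside (53 over the bench): the place to push, from the front, towards the box's back. Fully home it lies at x = -73 in the box frame
- module: metal-cased module 70 x 50 x 22, 0.12 kg, loose, lying in the tray on its 4 thick floor; rides along with it. Origin: centre of its underside
- lid (a joint): angle of the lid, rad: 0 shut (level on the box), growing as it opens up and back; starts between 1.15 and 1.4. Aluminium plate 174 long x 122 wide x 6 thick, hinged along the top of the back wall. The hinge is stiff: the lid stays at any angle; shutting it takes 1 to 4 N near the free edge, pushed on its outer (upper) face
- lid_hinge (a point): middle of the hinge axis, at x = +85, z = +72 in the box frame; the axis runs along the box's y; axes of the box. The plate's inner face lies in the plane of the axis; the shut lid's outer face is 6 above it (78 over the bench)
- lid_front (a point): middle of the lid's free edge on its outer face, 174 from the hinge; moves with the lid; z is the outer face's normal, x points along the plate to the hinge. From this edge a skirt 40 deep, 4 thick, hangs at right angles; it covers the box's front when shut, and strikes the tray's front if the tray is more than about 12 short of home
- spare_module: a second metal module like the one in the tray, 70 x 50 x 22, lying on the bench beside the test box; origin: centre of its underside; sizes in mm; not to be moved
- solder_spool: grey solder spool standing on end, diameter 54, height 46, beside the test box; origin: centre of its underside; sizes in mm; not to be moved
- screwdriver: screwdriver 170 long lying on the bench beside the test box; origin under its middle, x along it towards the tip; sizes in mm; not to be moved
- mug: white ceramic mug, diameter 80, height 90, far to one side; origin: centre of its underside; sizes in mm; not to be moved
- flux_jar: white plastic jar, diameter 60, height 60, far to one side; origin: centre of its underside; sizes in mm; not to be moved
- spray_can: aluminium can, diameter 56, height 150, far to one side; origin: centre of its underside; sizes in mm; not to be moved
There are look-alikes about, which are no part of the job. What is shaped like the tray but turquoise is not meant. What is shaped like the module but green or pink is not meant.

How it is judged (in metres and radians):
On the way, in this order (a step that is already met when the one before it is completed fails the run):
1. the tray is pushed fully home (within 4 mm of the back wall) while the lid is still open (x of tray in the frame of test_box above -0.002 m and value of joint lid above 0.3 rad), for 0.2 s.
2. the lid is shut (within 0.03 rad) (value of joint lid below 0.03 rad), for 0.2 s.
At the end, for the whole second after the job is handed in: the tray lies on the box's floor within 4 mm of the back wall, the module still lies flat in it, and the lid is shut to within 0.03 rad (about 5 mm at its free edge) (x of tray in the frame of test_box above -0.002 m and z of tray in the frame of test_box below 0.012 m and value of joint lid below 0.03 rad and linear speed of tray below 0.01 m/s and z of module in the frame of tray below 0.012 m and horizontal distance between module and tray below 0.06 m and angle between module's own z axis and vertical below 0.15 rad); the robot touches nothing.
It fails at once if the tray is lifted more than 10 mm or tipped more than 0.15 rad (height (world z) of tray above 0.018 m or angle between tray's own z axis and vertical above 0.15 rad).
It fails at once if the module is lifted more than 12 mm off the tray's floor (z of module in the frame of tray above 0.016 m).
It fails at once if the lid is opened further, past 1.53 rad (value of joint lid above 1.53 rad).
It fails at once if the lid is slammed: it turns shut faster than 3 rad/s (velocity of joint lid below -3 rad/s).
It fails at once if another thing on the bench is moved more than 30 mm or knocked over (distance of any of spare_module, solder_spool, screwdriver, mug, flux_jar, spray_can from where it was at the start of the episode above 0.03 m or angle between any of spare_module, solder_spool, mug, flux_jar, spray_can's own z axis and vertical above 0.5 rad).
It also fails if it takes over 58 s, if anything falls off the work surface, if the arm or the gripper's body presses on something with over 40 N, if the wrist force passes 120 N, or if a joint passes its speed limit or range.

### The arm

A 7-joint arm with a two-finger parallel gripper is mounted at the origin on the work surface. World frame = base frame: x ahead of the robot, y to its left, z up, the work surface at z = 0. Lengths are in mm, angles in rad, forces in N, time in s.
With the tool pointing down it reaches from about 400 to 850 mm from the base axis. Payload 4.5 kg.
Tool frame: the origin (TCP) lies at the very end of the fingers, on their centre line; the grasp point (between the pads) lies 19 mm behind it; z points along the fingers, y is the line along which they close (so a half turn about z gives the same grasp; the last joint's range is limited). The gripper opens to 88 mm and grips with 3 to 60 N. Pads are 18 mm wide; open, the fingers measure 123 mm over their backs; the gripper's body (75 mm by 187 mm) begins 45 mm behind the grasp point.
Start: joints at [-1.186, 0.689, -0.195, 1.565, 0.157, 0.902, -0.215], TCP at [214.762, 586.967, 238.743] pointing down, gripper open.
Joint ranges: [-3.01, 3.01], [-0.46, 2.08], [-1.47, 1.51], [0.13, 2.56], [-1, 4.14], [0.04, 2.09], [-2.66, 2.66]. Speed limits (rad/s): [2.57, 2.57, 3.14, 3.14, 3.14, 3.14, 3.14].

### API

Orientations are given as a unit quaternion [x, y, z, w].
In Python, from workcell import * gives the robot as it stands. The module is installed in compiled form; this text tells all that it offers.
- The arm moves only by the tool move_arm, never from a script. Its argument "commands" is a list of rows, each a list of 7 numbers: the gripper's target within -1 to 1 (shut at 1, half-way at 0, fully open at -1), then the shift along the tool's x, y, z in cm, then the turn, a rotation vector about the tool's x, y, z in degrees. A call has 1 to 20 rows; each row is the pose to reach, as a shift and turn from the pose commanded when the call began, along the tool's axes at that moment; what a row does not reach only later rows make up. A row lasts 1/10 s, in which the tool goes at most 50 mm and 8.59 degrees, less where a joint would pass 70% of its speed; a pose out of reach is approached as far as the arm can. A call with a gripper value outside its range is refused whole. The fingers move at their own pace and stop on an object; "newtons" is the grip in N (left out, the last holds). Time passes only in rows, so rows that repeat a pose let the fingers close. It gives the time, the measured TCP pose, the force, the opening and the grip force at its end, in the units of the state.
- get_state(): the state, without advancing time (a new reading comes with each control period).
- grab_frame(name): name is "scene" or "top" or "wrist"; returns a dict with "img" (420x560x3 uint8, red, green, blue), "depth" (420x560 float32, mm along the optical axis (not along the pixel's ray), 0 where there is no reading), "K" (3x3 intrinsics, pixels), "R" (3x3) and "t" (3): a world point X has camera coordinates R X + t; the wrist camera has in their place "hand_eye" (4x4, takes a point from camera to tool coordinates, whose origin is the TCP and whose axes are the flange's). Camera axes: x right, y down, z forward; pixel columns grow to the right and rows downward; lengths in mm; the calibration is good to about 2 mm. A picture is of the moment at which its call begins: read the wrist's pose just before it.
- sign_off(): hands the job in; it is judged then, once.
The state is a dict: "time": time; "joint_pos": joint angles; "qvel": joint speeds; "joint_efforts": joint torques, N m; "ee_pos": TCP position; "orientation": TCP orientation; "force": force on the tool from outside, world axes, zero at the start; "moment": the same for the moment, N m; "grip_width": finger opening in mm; "gripper_force": force on a finger pad.
Only numpy, scipy, OpenCV 4.12 (cv2) and the standard library are available. Lean on these libraries where they do the work, as an engineer would, in place of code of your own. Each camera call takes 0.05 s, during which the arm holds its last target. There are 200 camera calls.

## Working session

There is one attempt and no reset: what is moved stays moved. The work goes in short steps, Python scripts to look and compute and a tool call to move; the robot and the scene stay as the last step left them, time stands still between calls to the robot, and variables do not carry over. Pictures are saved under pics/ and viewed, at most 10 in all, crops included, and the job is handed in when it is done.

Besides the shell and the picture viewer there is one more tool, called after ">>>" as a command line: name --pt "numbers of a row" for each row, then --argument value for the rest. move_arm: Moves the arm, as the interface text tells. Its arguments: {"type":"object","properties":{"commands":{"type":"array"},"newtons":{"type":"number"}},"required":["commands"]}

```bash
mkdir -p pics
python3 - <<'E'
from workcell import *
import cv2,pickle
s=get_state();print(s)
for n in("scene","top"):
    f=grab_frame(n);pickle.dump(f,open(n+".pkl","wb"));cv2.imwrite(f"pics/{n}0.png",f["img"][:,:,::-1]);print(n,f["K"],f["R"],f["t"])
E
```

```text
{'time': 0.0, 'joint_pos': array([-1.1861838 ,  0.68999374, -0.19456412,  1.56636916,  0.15731115,
        0.90245643, -0.21510693]), 'qvel': array([ 0.00029449, -0.00068577,  0.00132355,  0.00190262,  0.00102663,
        0.0007956 ,  0.00142116]), 'joint_efforts': array([-1.28659387e-03, -5.27560186e+01, -1.26697954e+00, -1.53421319e+01,
       -5.25746180e-02,  7.02037607e-03,  1.76222215e-04]), 'ee_pos': array([214.59113102, 586.32864747, 237.89850406]), 'orientation': array([ 1.74445987e-01,  9.84666319e-01, -9.08919895e-04, -1.08177394e-04]), 'force': array([0.47289766, 0.16758406, 0.12676165]), 'moment': array([ 0.013905  ,  0.00401796, -0.00868686]), 'gripper_force': 0.0, 'grip_width': 88.08262199279409}
scene [[516.40697776   0.         280.35558118]
 [  0.         516.40697776 213.50887959]
 [  0.           0.           1.        ]] [[ 0.62228377  0.78276506 -0.00646277]
 [ 0.66969071 -0.53663026 -0.51336373]
 [-0.40531131  0.31512986 -0.85814679]] [-332.44493111 -330.83412846 1739.7451136 ]
top [[457.69215746   0.         274.99044371]
 [  0.         457.69215746 209.61652842]
 [  0.           0.           1.        ]] [[-5.79277471e-03 -9.99982961e-01 -7.22457466e-04]
 [-9.96217678e-01  5.83359861e-03 -8.66966444e-02]
 [ 8.66993817e-02  2.17510770e-04 -9.96234495e-01]] [ -24.05730016  547.11610651 1557.30381499]
```

View pics/scene0.png

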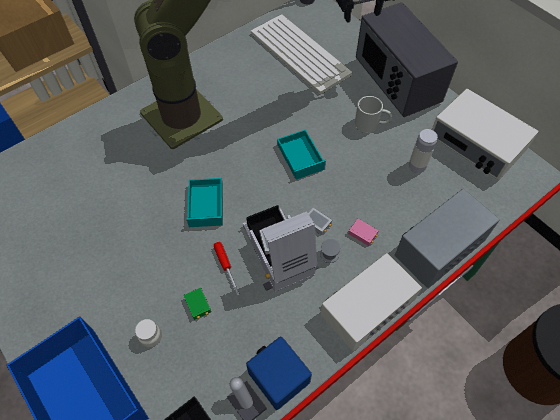

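View pics/top0.png

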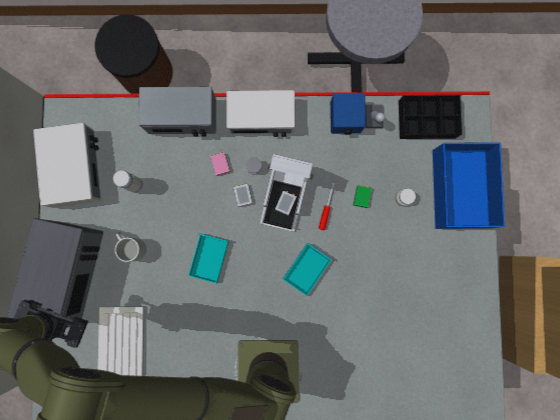

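The top view shows the box at about (287,193). Its front faces down the image, towards the robot, with the lid at (290,168), the tray and module at (284,205), the spool at (255,166), the spare module at (243,195) and the screwdriver at (327,208). I'll zoom in next.

```bash
cat > h.py <<'E'
import numpy as np,pickle
def load(n): return pickle.load(open(n+".pkl","rb"))
def ray(f,u,v,z):
    K,R,t=f["K"],f["R"],f["t"]; c=-R.T@t; d=R.T@np.linalg.solve(K,[u,v,1]); return c+d*(z-c[2])/d[2]
def cloud(f):
    d=f["depth"];v,u=np.indices(d.shape);p=np.linalg.inv(f["K"])@np.stack([u*d,v*d,d]).reshape(3,-1)
    return (f["R"].T@(p-f["t"][:,None])).T.reshape(*d.shape,3)
E
python3 - <<'E'
from h import *;import cv2
f=load("top");c=f["img"][145:240,225:345,::-1]
cv2.imwrite("pics/topc.png",cv2.resize(c,None,fx=6,fy=6,interpolation=cv2.INTER_CUBIC))
P=cloud(f)
np.set_printoptions(suppress=True,linewidth=250)
for v in range(150,236,4): print(v,[int(round(P[v,u,2])) for u in range(256,320,4)])
print(ray(f,287,195,40),P[195,287])
f=load("scene");c=f["img"][190:300,220:350,::-1]
cv2.imwrite("pics/scc.png",cv2.resize(c,None,fx=5,fy=5,interpolation=cv2.INTER_CUBIC))
E
```

```text
150 [-3, -7, -2, -5, -4, 3, -2, -2, -3, -2, -3, -7, 1, -3, -10, -3]
154 [-2, 1, -3, -1, -4, -2, 1, -2, -10, -5, -2, -3, -5, 2, 0, 4]
158 [47, 1, 0, -1, 243, 241, 249, 243, 239, 1, 4, 2, -3, -4, 6, 0]
162 [49, 43, -3, -3, 234, 241, 240, 240, 243, 245, 240, 243, 244, -3, -2, -3]
166 [43, 41, -3, -2, 235, 240, 235, 231, 242, 240, 241, 241, 239, 244, 8, 3]
170 [52, 5, -1, -5, 65, 238, 235, 238, 232, 236, 237, 241, 235, 238, 5, 0]
174 [7, 4, 4, 1, 66, 12, 7, 7, 10, 2, 235, 235, 237, 237, 4, 0]
178 [4, -1, -7, -1, 33, 6, 8, 3, 12, 13, 13, 5, 74, 0, 0, 0]
182 [1, -3, 2, 5, 38, 29, 39, 8, 6, 10, 10, 11, 77, 1, -1, -5]
186 [-1, 2, -4, 67, 35, 13, 10, 12, 14, 27, 41, 10, 77, -2, -2, 1]
190 [-1, -3, 7, 69, 9, 14, 7, 10, 12, 14, 8, 7, 0, 0, -9, -2]
194 [2, 1, 1, 44, 8, 12, 15, 34, 32, 30, 8, 59, -1, -7, -4, -1]
198 [-5, 4, 2, 32, 14, 5, 38, 28, 30, 31, 10, 66, -4, -2, 0, 4]
202 [-3, -7, 72, 42, 13, 14, 34, 38, 35, 42, 39, 72, 3, -1, -3, 1]
206 [-5, 3, 35, 12, 18, 38, 42, 28, 41, 10, 10, 1, 2, 6, -4, -2]
210 [-3, -3, 17, 8, 11, 17, 34, 31, 32, 20, 46, 1, -8, 4, 2, -7]
214 [-4, -1, 31, 11, 13, 10, 8, 6, 9, 13, 26, -9, 4, -3, -4, 4]
218 [-2, 20, 40, 11, 14, 10, 13, 14, 14, 35, 20, -2, 2, 1, 1, -4]
222 [0, 19, 47, 57, 12, 9, 9, 16, 9, 39, -1, -6, 0, -6, 1, -2]
226 [-3, -4, 2, 0, 8, 4, 36, 47, 45, 22, 1, -2, 0, 1, -2, -6]
230 [3, 4, 4, -1, -5, -3, 1, 7, 5, 21, -2, 1, -12, -4, -7, -7]
234 [1, 3, -1, -1, 6, -3, 0, 3, 12, 4, 1, -4, -9, 2, 0, 1]
[595.60916796 -68.70923689  40.        ] [596.46539081 -68.89882196  32.81318962]
```

View pics/topc.png

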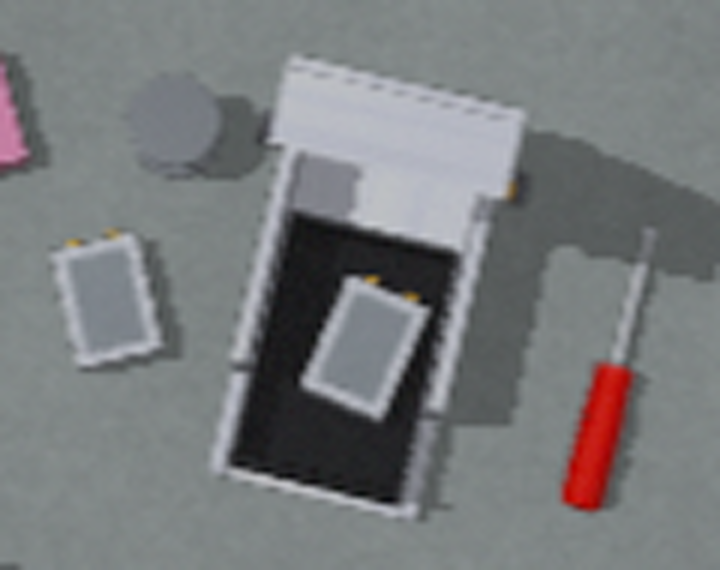

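View pics/scc.png

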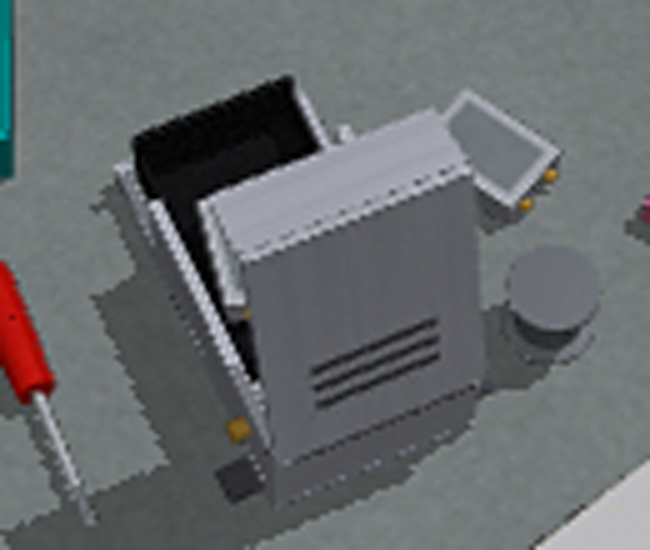

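The crops show these points:
- **Top crop:** the wall-top front corners are at about (232,367) and (437,417). The tray's front plate edge runs from about (228,468) to (405,503), and the lid edge from (290,58) to (525,112).
- **Scene crop:** it confirms the lid is open at roughly 1.2–1.3 rad, with its outer face towards the back.

Next I'll work out the poses.

Run:
```python
from h import *;import cv2
np.set_printoptions(suppress=True,precision=2,linewidth=200)
f=load("top")
def T(x,y,z): return ray(f,(x+.5)/6-.5+225,(y+.5)/6-.5+145,z)
for n,x,y,z in [("wallFL",232,367,72),("wallFR",443,418,72),("sillFL",213,470,18),("sillFR",418,518,18),("wallL back",280,155,72),
  ("plateL",228,466,53),("plateR",404,500,53),("lidL",290,58,238),("lidR",525,112,238)]: print(n,T(x,y,z))
P=cloud(f)
# refine: wall-top mask by depth+position 
m=(P[...,2]>60)&(P[...,2]<85)
m[:165]=0;m[220:]=0;m[:,:255]=0;m[:,320:]=0
print(P[m][:,:2].shape)
# lid plane from scene camera
s=load("scene");Q=cloud(s)
reg=Q[250:268,278:312].reshape(-1,3);reg=reg[reg[:,2]>80]
c=reg.mean(0);n=np.linalg.svd(reg-c)[2][2];n*=np.sign(n[0])
print("lid",c,n,"theta",np.arctan2(np.hypot(n[0],n[1]),n[2]),"yaw",np.degrees(np.arctan2(n[1],n[0])),np.std((reg-c)@n))
```

```text
wallFL [556.    12.01  72.  ]
wallFR [ 526.75 -105.54   72.  ]
sillFL [501.6   24.58  18.  ]
sillFR [473.25 -93.32  18.  ]
wallL back [675.59 -15.4   72.  ]
plateL [501.78  14.96  53.  ]
plateR [482.03 -84.07  53.  ]
lidL [695.99 -22.01 238.  ]
lidR [ 667.8  -139.78  238.  ]
(181, 2)
lid [705.17 -89.05 148.18] [ 0.73 -0.54 -0.41] theta 1.9965201550766978 yaw -36.28411746930222 12.776515934739887
```

Run:
```python
from h import *;import cv2
np.set_printoptions(suppress=True,precision=1,linewidth=200)
f=load("top");s=load("scene")
tp=lambda x,y:((x+.5)/6-.5+225,(y+.5)/6-.5+145)
sp=lambda x,y:((x+.5)/5-.5+220,(y+.5)/5-.5+190)
M=lambda f:f["K"]@np.c_[f["R"],f["t"]]
o=np.array([626,-67.5]);a=np.radians(-13.6);ax=np.array([np.cos(a),np.sin(a)]);ay=np.array([-ax[1],ax[0]])
for n,A,B in [("lidL",(290,58),(478,172)),("lidR",(525,112),(245,262)),("plateL",(228,468),(293,78)),("plateR",(404,503),(137,140)),("skirtL",(270,142),(440,112)),("skirtR",(510,198),(203,205))]:
    X=cv2.triangulatePoints(M(f),M(s),np.array(tp(*A)).reshape(2,1),np.array(sp(*B)).reshape(2,1)).ravel();X=X[:3]/X[3]
    d=X[:2]-o;print(n,X,"box",d@ax,d@ay,X[2])
```

```text
lidL [696.9 -21.  237. ] box 57.96038294542838 61.85032294881954 237.00062750256834
lidR [ 667.3 -139.4  240.9] box 57.09098148280786 -60.18238666487816 240.85083322679526
plateL [502.1  16.5  40.4] box -140.1398298454505 52.48226151130537 40.35369056589966
plateR [481.8 -82.3  47. ] box -136.63316706084152 -48.26413667268776 46.9555496113878
skirtL [655.8 -10.4 228.9] box 15.547565546319868 62.52419670851685 228.8745536751099
skirtR [ 625.4 -132.6  229.7] box 14.759623163511494 -63.3727246652543 229.65776694942713
```

```bash
cat >> h.py <<'E'
from scipy.spatial.transform import Rotation as Ro
o=np.array([626,-67.5]);a=np.radians(-13.6);ax=np.array([np.cos(a),np.sin(a)]);ay=np.array([-ax[1],ax[0]])
Rt=Ro.from_matrix(np.c_[np.r_[-ax,0],np.r_[ay,0],[0,0,-1]])
def go(s,x,y,z):
    "shift (cm) and turn (deg), tool axes, to box point"
    R=Ro.from_quat(s["orientation"]);p=np.r_[o+x*ax+y*ay,z]
    return np.round(R.inv().apply(p-s["ee_pos"])/10,2),np.round((R.inv()*Rt).as_rotvec(degrees=True),2)
def box(p): d=p[:2]-o; return np.round([d@ax,d@ay,p[2]],1)
E
python3 - <<'E'
from h import *;from workcell import *
s=get_state();print(box(s["ee_pos"]));print(go(s,-178,0,220));print(go(s,-178,0,30))
E
```

```text
[-553.6  538.8  238. ]
(array([-43.41, -49.29,   1.89]), array([-0.09,  0.  , -6.49]))
(array([-43.41, -49.26,  20.89]), array([-0.09,  0.  , -6.49]))
```

>>> move_arm --pt "1 -43.4 -49.3 1.9 0 0 -6.5" --pt "1 -43.4 -49.3 1.9 0 0 -6.5" --pt "1 -43.4 -49.3 1.9 0 0 -6.5" --pt "1 -43.4 -49.3 1.9 0 0 -6.5" --pt "1 -43.4 -49.3 1.9 0 0 -6.5" --pt "1 -43.4 -49.3 1.9 0 0 -6.5" --pt "1 -43.4 -49.3 1.9 0 0 -6.5" --pt "1 -43.4 -49.3 1.9 0 0 -6.5" --pt "1 -43.4 -49.3 1.9 0 0 -6.5" --pt "1 -43.4 -49.3 1.9 0 0 -6.5" --pt "1 -43.4 -49.3 1.9 0 0 -6.5" --pt "1 -43.4 -49.3 1.9 0 0 -6.5" --pt "1 -43.4 -49.3 1.9 0 0 -6.5" --pt "1 -43.4 -49.3 1.9 0 0 -6.5" --pt "1 -43.4 -49.3 1.9 0 0 -6.5" --pt "1 -43.4 -49.3 1.9 0 0 -6.5" --pt "1 -43.4 -49.3 1.9 0 0 -6.5" --pt "1 -43.4 -49.3 1.9 0 0 -6.5"

```text
time: 1.9
ee_pos: [452.6, -23.4, 219.8]
orientation: [0.117, 0.993, 0.0, -0.0]
force: [0.4, 0.8, 1.0]
grip_width: 0.3
gripper_force: 0.0
```

Run:
```python
from h import *;from workcell import *
import cv2
s=get_state();print(s["time"],box(s["ee_pos"]),s["grip_width"],s["force"]);print(go(s,-178,0,220));print(go(s,-178,0,30))
f=grab_frame("wrist");cv2.imwrite("pics/w1.png",f["img"][:,:,::-1])
```

```text
1.9 [-178.9    2.1  219.8] 0.26827800553017517 [0.39959509 0.77669409 0.96255489]
(array([-0.09, -0.21, -0.02]), array([ 0.03, -0.01,  0.2 ]))
(array([-0.09, -0.22, 18.98]), array([ 0.03, -0.01,  0.2 ]))
```

View pics/w1.png

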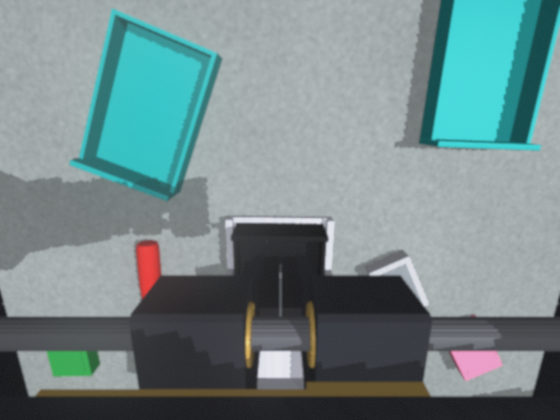

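The wrist view shows the fingers centred on the tray, both near column 280. The plate's top edge is near row 228 and the sill front near row 218. I'll check the plate position by casting rays.

Run:
```python
from h import *;from workcell import *
s=get_state();f=grab_frame("wrist");H=f["hand_eye"];R=Ro.from_quat(s["orientation"])
c=R.apply(H[:3,3])+s["ee_pos"];print("cam",box(c))
def w(u,v,z):
    d=R.apply(H[:3,:3]@np.linalg.solve(f["K"],[u,v,1]));return box(c+d*(z-c[2])/d[2])
for u,v,z in [(232,225,53),(328,225,53),(280,225,53),(228,218,8),(333,218,8),(280,236,53)]: print(u,v,z,w(u,v,z))
```

```text
cam [-251.6    1.7  365.3]
232 225 53 [-149.6  -45.9   53. ]
328 225 53 [-149.9   50.5   53. ]
280 225 53 [-149.8    2.3   53. ]
228 218 8 [-143.3  -57.     8. ]
333 218 8 [-143.7   62.9    8. ]
280 236 53 [-138.     2.3   53. ]
```

>>> move_arm --pt "1 0 0 3 0 0 0" --pt "1 0 0 6 0 0 0" --pt "1 0 0 9 0 0 0" --pt "1 0 0 12 0 0 0" --pt "1 0 0 15 0 0 0" --pt "1 0 0 17 0 0 0" --pt "1 0 0 18.5 0 0 0" --pt "1 0 0 19 0 0 0" --pt "1 0 0 19 0 0 0" --pt "1 -1 0 19 0 0 0" --pt "1 -2 0 19 0 0 0" --pt "1 -3 0 19 0 0 0" --pt "1 -4 0 19 0 0 0" --pt "1 -5 0 19 0 0 0" --pt "1 -5 0 19 0 0 0"

```text
time: 3.5
ee_pos: [502.8, -36.8, 30.3]
orientation: [0.119, 0.993, 0.0, 0.001]
force: [0.4, 0.2, -0.6]
grip_width: 0.6
gripper_force: 0.0
```

Run:
```python
from h import *;from workcell import *
s=get_state();print(s["time"],box(s["ee_pos"]),np.r_[s["force"][:2]@ax,s["force"][:2]@ay,s["force"][2]])
```

```text
3.5 [-127.     0.8   30.3] [ 0.30858542  0.33060769 -0.58635918]
```

>>> move_arm --pt "1 -0.7 0 0 0 0 0" --pt "1 -1.4 0 0 0 0 0" --pt "1 -2.1 0 0 0 0 0" --pt "1 -2.8 0 0 0 0 0" --pt "1 -3.3 0 0 0 0 0" --pt "1 -3.6 0 0 0 0 0"

```text
time: 4.1
ee_pos: [537.1, -45.5, 29.7]
orientation: [0.119, 0.993, 0.0, 0.0]
force: [-3.8, 2.2, 2.7]
grip_width: 0.6
gripper_force: 2.0
```

Run:
```python
from h import *;from workcell import *;import cv2
s=get_state();print(s["time"],box(s["ee_pos"]),np.r_[s["force"][:2]@ax,s["force"][:2]@ay,s["force"][2]])
f=grab_frame("scene");cv2.imwrite("pics/s2.png",cv2.resize(f["img"][170:300,190:360,::-1],None,fx=4,fy=4,interpolation=cv2.INTER_CUBIC))
```

```text
4.1 [-91.5   0.4  29.7] [-4.23778169  1.19839665  2.70033347]
```

View pics/s2.png

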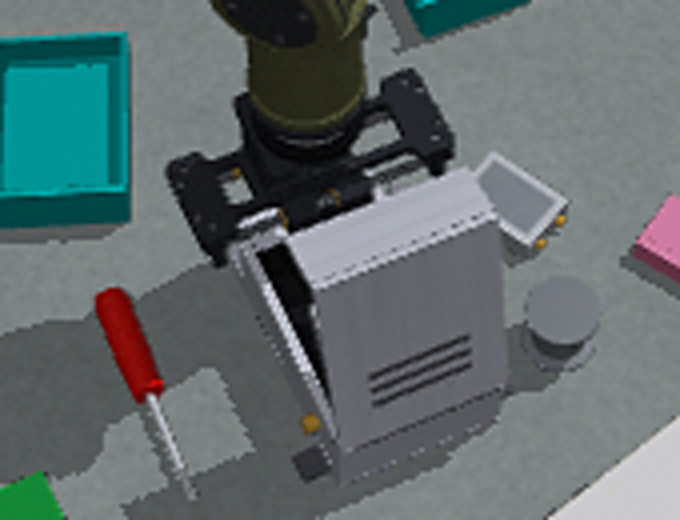

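The view shows the gripper in front of the box with the tray moving in. Nothing else has been touched, and the push force is about 4 N. I'll go on in small steps until it bottoms out.

>>> move_arm --pt "1 -0.3 0 0 0 0 0" --pt "1 -0.6 0 0 0 0 0" --pt "1 -0.8 0 0 0 0 0" --pt "1 -1.0 0 0 0 0 0" --pt "1 -1.0 0 0 0 0 0" --pt "1 -1.0 0 0 0 0 0"

```text
time: 4.75
ee_pos: [546.0, -47.6, 29.6]
orientation: [0.118, 0.993, 0.0, -0.0]
force: [-3.2, 0.7, 0.4]
grip_width: 0.3
gripper_force: 1.7
```

```bash
cat > st.py <<'E'
from h import *;from workcell import *
s=get_state();print(s["time"],box(s["ee_pos"]),np.r_[s["force"][:2]@ax,s["force"][:2]@ay,s["force"][2]])
E
python3 st.py
```

```text
4.75 [-82.4   0.5  29.6] [-3.3073532  -0.09810759  0.36550074]
```

>>> move_arm --pt "1 -0.2 0 0 0 0 0" --pt "1 -0.4 0 0 0 0 0" --pt "1 -0.4 0 0 0 0 0"

```text
time: 5.05
ee_pos: [546.0, -47.7, 29.6]
orientation: [0.118, 0.993, -0.0, -0.004]
force: [-11.3, 4.1, 9.0]
grip_width: 0.5
gripper_force: 5.7
```

```bash
python3 st.py
```

```text
5.05 [-82.5   0.5  29.6] [-11.99422139   1.31559038   8.9991713 ]
```

The tray has bottomed out: it stopped at -82.5, against a predicted -82, and the force rose to 12 N. I'll hold briefly, then back off and go up.

>>> move_arm --pt "1 0 0 0 0 0 0" --pt "1 0 0 0 0 0 0" --pt "1 0.5 0 0 0 0 0" --pt "1 1.5 0 0 0 0 0" --pt "1 4 0 0 0 0 0" --pt "1 7 0 0 0 0 0" --pt "1 10 0 0 0 0 0" --pt "1 10 0 -4 0 0 0" --pt "1 10 0 -8 0 0 0" --pt "1 10 0 -12 0 0 0" --pt "1 10 0 -16 0 0 0" --pt "1 10 0 -20 0 0 0" --pt "1 10 0 -24 0 0 0" --pt "1 10 0 -28 0 0 0" --pt "1 10 0 -28 0 0 0" --pt "1 10 0 -28 0 0 0"

```text
time: 6.65
ee_pos: [454.5, -25.5, 310.7]
orientation: [0.119, 0.993, 0.0, 0.002]
force: [-1.0, 0.5, -0.3]
grip_width: 0.6
gripper_force: 0.0
```

```bash
python3 st.py
python3 - <<'E'
from h import *;from workcell import *;import cv2
s=get_state();print(go(s,-180,0,310),go(s,115,0,310),go(s,115,0,215))
f=grab_frame("top");cv2.imwrite("pics/t3.png",cv2.resize(f["img"][145:240,225:345,::-1],None,fx=6,fy=6,interpolation=cv2.INTER_CUBIC))
E
```

```text
6.65 [-176.6    0.5  310.7] [-1.03822304  0.21981874 -0.32812689]
(array([ 0.34, -0.05,  0.07]), array([ 0.05,  0.28, -0.07])) (array([-2.916e+01, -1.000e-02,  2.200e-01]), array([ 0.05,  0.28, -0.07])) (array([-2.911e+01, -2.000e-02,  9.720e+00]), array([ 0.05,  0.28, -0.07]))
```

View pics/t3.png

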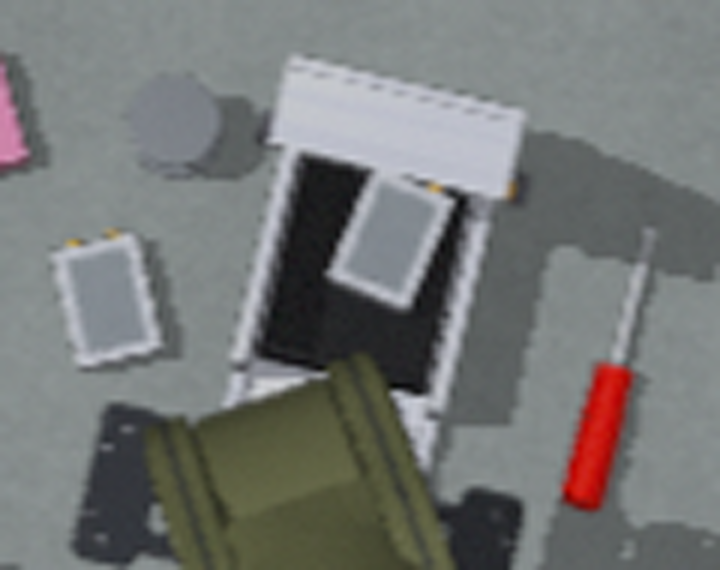

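The tray is home with the module lying in it, the lid hasn't moved, and the neighbouring things are where they were. Now I'll go over the lid and down behind it.

>>> move_arm --pt "1 -3 0 0 0 0 0" --pt "1 -6 0 0 0 0 0" --pt "1 -10 0 0 0 0 0" --pt "1 -14 0 0 0 0 0" --pt "1 -18 0 0 0 0 0" --pt "1 -22 0 0 0 0 0" --pt "1 -26 0 0 0 0 0" --pt "1 -29 0 0 0 0 0" --pt "1 -29 0 0 0 0 0" --pt "1 -29 0 2.5 0 0 0" --pt "1 -29 0 5 0 0 0" --pt "1 -29 0 7.5 0 0 0" --pt "1 -29 0 9.5 0 0 0" --pt "1 -29 0 9.5 0 0 0" --pt "1 -29 0 9.5 0 0 0"

```text
time: 8.2
ee_pos: [734.2, -93.0, 214.0]
orientation: [0.118, 0.993, -0.0, -0.001]
force: [-0.5, 0.1, 0.6]
grip_width: 0.3
gripper_force: 0.0
```

```bash
python3 st.py
python3 - <<'E'
from h import *;from workcell import *
s=get_state();b=box(s["ee_pos"])
for th in [1.45,1.3,1.15,1.0,.85,.7,.55,.4,.3,.2,.1,.05,0,-.03]:
    r=155;x=85-r*np.cos(th)+6*np.sin(th)+9;z=72+r*np.sin(th)+6*np.cos(th)
    print(th,np.round([x,z],1),np.round([(b[0]-x)/10,(b[2]-z)/10],1))
E
```

```text
8.2 [111.1   0.6 214. ] [-0.53420472  0.02421882  0.55280593]
1.45 [ 81.3 226.6] [ 3.  -1.3]
1.3 [ 58.3 223. ] [ 5.3 -0.9]
1.15 [ 36.2 215.9] [ 7.5 -0.2]
1.0 [ 15.3 205.7] [9.6 0.8]
0.85 [ -3.8 192.4] [11.5  2.2]
0.7 [-20.7 176.4] [13.2  3.8]
0.55 [-35.  158.1] [14.6  5.6]
0.4 [-46.4 137.9] [15.8  7.6]
0.3 [-52.3 123.5] [16.3  9. ]
0.2 [-56.7 108.7] [16.8 10.5]
0.1 [-59.6  93.4] [17.1 12.1]
0.05 [-60.5  85.7] [17.2 12.8]
0 [-61.  78.] [17.2 13.6]
-0.03 [-61.1  73.3] [17.2 14.1]
```

>>> move_arm --pt "1 1.5 0 -0.6 0 0 0" --pt "1 3 0 -1.2 0 0 0" --pt "1 3.8 0 -1.1 0 0 0" --pt "1 4.5 0 -1.0 0 0 0" --pt "1 5.3 0 -0.9 0 0 0" --pt "1 6.0 0 -0.7 0 0 0" --pt "1 6.8 0 -0.5 0 0 0" --pt "1 7.5 0 -0.2 0 0 0" --pt "1 8.2 0 0.1 0 0 0" --pt "1 8.9 0 0.4 0 0 0" --pt "1 9.6 0 0.8 0 0 0"

```text
time: 9.3
ee_pos: [641.1, -70.5, 206.4]
orientation: [0.118, 0.993, 0.0, 0.0]
force: [0.7, 0.4, 0.1]
grip_width: 0.3
gripper_force: 0.8
```

```bash
python3 st.py
```

```text
9.3 [ 15.4   0.7 206.4] [0.5610538  0.58897837 0.10490276]
```

>>> move_arm --pt "1 0.7 0 0.5 0 0 0" --pt "1 1.3 0 0.9 0 0 0" --pt "1 1.9 0 1.4 0 0 0" --pt "1 2.5 0 1.9 0 0 0" --pt "1 3.1 0 2.5 0 0 0" --pt "1 3.6 0 3.0 0 0 0" --pt "1 4.1 0 3.6 0 0 0" --pt "1 4.6 0 4.2 0 0 0" --pt "1 5.0 0 4.8 0 0 0" --pt "1 5.4 0 5.4 0 0 0" --pt "1 5.8 0 6.1 0 0 0" --pt "1 6.2 0 6.8 0 0 0"

```text
time: 10.5
ee_pos: [581.0, -56.3, 138.1]
orientation: [0.118, 0.993, -0.0, 0.0]
force: [1.4, -0.5, 0.8]
grip_width: 0.2
gripper_force: 0.6
```

```bash
python3 st.py
python3 - <<'E'
from h import *;from workcell import *;import cv2
f=grab_frame("scene");cv2.imwrite("pics/s4.png",cv2.resize(f["img"][170:300,190:360,::-1],None,fx=4,fy=4,interpolation=cv2.INTER_CUBIC))
E
```

```text
10.5 [-46.4   0.3 138.1] [ 1.50291835 -0.16659439  0.80326825]
```

View pics/s4.png

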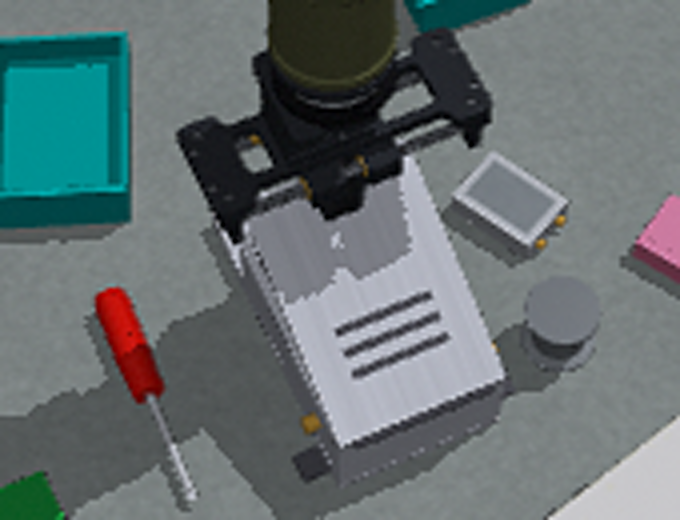

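The lid is following the fingertips, now about 0.4 rad open, with the fingers near its free edge at (340,210). I'll push it down the rest of the way.

>>> move_arm --pt "1 0.3 0 0.7 0 0 0" --pt "1 0.6 0 1.4 0 0 0" --pt "1 0.8 0 2.1 0 0 0" --pt "1 1.0 0 2.9 0 0 0" --pt "1 1.2 0 3.6 0 0 0" --pt "1 1.3 0 4.3 0 0 0" --pt "1 1.4 0 5.0 0 0 0" --pt "1 1.4 0 5.5 0 0 0" --pt "1 1.4 0 5.8 0 0 0" --pt "1 1.4 0 6.0 0 0 0" --pt "1 1.4 0 6.1 0 0 0" --pt "1 1.4 0 6.1 0 0 0"

```text
time: 11.75
ee_pos: [567.3, -52.8, 78.4]
orientation: [0.118, 0.993, -0.0, -0.0]
force: [-2.8, 0.3, 7.4]
grip_width: 0.1
gripper_force: 3.6
```

```bash
python3 st.py
```

```text
11.75 [-60.5   0.5  78.4] [-2.83837354 -0.35635436  7.37914604]
```

>>> move_arm --pt "1 0 0 0.2 0 0 0" --pt "1 0 0 0.4 0 0 0" --pt "1 0 0 0.4 0 0 0" --pt "1 0 0 0.4 0 0 0"

```text
time: 12.15
ee_pos: [567.3, -52.8, 78.0]
orientation: [0.118, 0.993, -0.001, 0.001]
force: [-10.3, 0.0, 38.1]
grip_width: 0.7
gripper_force: 19.0
```

```bash
python3 st.py
```

```text
12.15 [-60.5   0.5  78. ] [-10.05537131  -2.40276254  38.08199866]
```

The lid is shut hard down: z is 78.0 and the force has risen. Now I'll retreat straight up.

>>> move_arm --pt "1 0 0 -0.5 0 0 0" --pt "1 0 0 -1.5 0 0 0" --pt "1 0 0 -4 0 0 0" --pt "1 0 0 -8 0 0 0" --pt "1 0 0 -12 0 0 0" --pt "1 5 0 -16 0 0 0" --pt "1 10 0 -20 0 0 0" --pt "1 14 0 -20 0 0 0" --pt "1 14 0 -20 0 0 0" --pt "1 14 0 -20 0 0 0" --pt "1 14 0 -20 0 0 0"

```text
time: 13.25
ee_pos: [433.2, -20.2, 273.7]
orientation: [0.119, 0.993, 0.0, 0.001]
force: [1.3, -0.2, -0.2]
grip_width: 0.0
gripper_force: 0.0
```

```bash
python3 st.py
python3 - <<'E'
from h import *;from workcell import *;import cv2
f=grab_frame("scene");cv2.imwrite("pics/s5.png",cv2.resize(f["img"][170:300,190:360,::-1],None,fx=4,fy=4,interpolation=cv2.INTER_CUBIC))
E
```

```text
13.25 [-198.6    0.6  273.7] [ 1.32912213  0.11492654 -0.18866627]
```

View pics/s5.png

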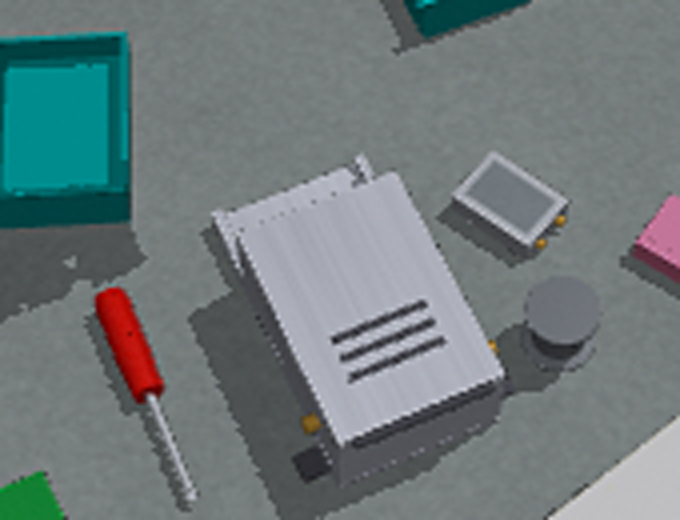

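The lid lies flat and shut, the neighbouring things haven't moved, and the arm is clear, so I'm handing the job in.

```bash
python3 -c "from workcell import *;print(sign_off())"
```

```text
the job is handed in; nothing more can be done
None
```

The tray is fully home with the module in it, the lid is shut, nothing else on the bench was disturbed, and the job was handed in at about 13 s of the 58 s allowed; sign-off gave no verdict.

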